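# Unclamp the batter tank lid

## Task

The black knurled clamp wheel on the batter tank has only been eased part of a turn, its red mark just past the green index line: with a fingertip against its rim, roll it anticlockwise (seen from above) until its red mark comes round to that line for the second time, and stop there. Then push the clamp arm under the wheel anticlockwise by its orange pin until it has swung fully clear of the blue lid, and leave the wheel's mark at the index. Leave the pastry ring, mug, bottle, jar, bowl and nozzle where they stand.

Things in the scene. Friction and masses are not known exactly. Their poses are not given: they have to be found in the camera images.
- tank: Fixed steel batter tank with its clamp, standing on the table. Origin: on the clamp's vertical axis, at table level; z up. A white pedestal (135 x 90 mm, x -85 to +50 mm, top 80 mm up) carries the clamp; the tank with its blue lid (lid x +50 to +240 mm, y -105 to +105 mm, top 80 mm up) adjoins it on the +x side. The green index line is painted on the pedestal's top along -x, 50 to 82 mm from the axis.
- wheel_top (a point): Centre of the top face of the black clamp wheel, 134 mm above the table, on the clamp axis. Wheel 90 mm across over its 24 knurl ridges (2.5 mm high), 24 mm thick (110 to 134 mm up), steel hub 26 mm across standing 6 mm above its top. It turns in place, does not rise, drags with 0.05 N m and stays where left. Red radial mark on the top, 10 mm wide, 15 to 43 mm from the axis.
- wheel (a joint): Angle of the clamp wheel, rad; grows anticlockwise seen from above (loosening); 0 = fully tight with the red mark at the green index. The mark is at the index again at 6.28 (first time) and at 12.57 (second time, the value wanted). It starts 0.3 to 1.3.
- dog_pin (a point): Middle of the upright orange pin (18 mm diameter, its top 128 mm above the table; this point is 112 mm above the table) near the free end of the clamp arm, 115 mm from the clamp axis. The dark steel clamp arm is a bar 24 mm wide, 12 mm thick (86 to 98 mm above the table), reaching from the clamp axis 125 mm out; it lies beneath the wheel with a 12 mm gap between, and at the start its end is over the blue lid.
- dog (a joint): Angle of the clamp arm about the clamp axis, rad; 0 = pointing along the tank's +x, across the lid; grows anticlockwise seen from above; stop at 1.70. It is clear of the lid from about 1.3. It drags with about 0.15 N m and stays where it is left.
- cutter_mid (a point): Centre of a loose steel pastry ring, 56 mm across, 35 mm high, standing on the blue lid. Leave alone.
- mug_mid (a point): Centre of a loose white mug, 76 mm across, 85 mm high, on the table beside the clamp (-y side). Leave alone.
- oil_mid (a point): Centre of a loose amber bottle, 64 mm across, 170 mm high. Leave alone.
- jar_mid (a point): Centre of a loose glass jar, 72 mm across, 100 mm high. Leave alone.
- bowl_mid (a point): Centre of a loose steel bowl, 130 mm across, 55 mm high. Leave alone.
- nozzle_mid (a point): Centre of a loose steel piping nozzle, a cone 34 mm across the foot, 45 mm high. Leave alone.

How it is judged:
By the outcome, as a careful person would: the job done as asked, in the order asked, and still so for the second after the job is handed in, with the robot touching nothing.
It also fails if it takes over 67 s, if anything falls off the work surface, if the arm or the gripper's body presses on something with over 40 N, if the wrist force passes 120 N, or if a joint passes its speed limit or range.

## Robot

A 6-joint arm with a two-finger parallel gripper is mounted at the origin on the work surface. World frame = base frame: x ahead of the robot, y to its left, z up, the work surface at z = 0. Lengths are in mm, angles in rad, forces in N, time in s.
With the tool pointing down it reaches from about 400 to 925 mm from the base axis. Payload 12.5 kg.
Tool frame: the origin (TCP) lies between the finger pads; the fingertips stand 14 mm ahead of it and the grasp point (between the pads) lies 5 mm behind it; x points along the fingers, y is the direction in which the jaws open and shut, and the axes are right-handed (so a half turn about x gives the same grasp; the last joint's range is limited). The gripper opens to 95 mm and grips with 3 to 60 N. Pads are 20 mm wide; open, the fingers measure 119 mm over their backs; the gripper's body (75 mm by 180 mm) begins 59 mm behind the grasp point.
Start: joints at [1.031, 0.491, 1.559, -0, 1.092, -0.106], TCP at [262.687, 567.134, 228.661] pointing down, gripper open.
Joint ranges: [-3.1, 3.1], [-0.84, 2.19], [0.05, 2.79], [-1.13, 4.28], [0.06, 2.93], [-2.69, 2.69]. Speed limits (rad/s): [2.22, 2.22, 2.79, 3.14, 3.14, 3.14].

## Interface

Orientations are given as [roll, pitch, yaw] about the fixed x, y, z axes, in that order (R = Rz(yaw) Ry(pitch) Rx(roll)).
In Python, from cell import env, cams gives the robot as it stands.
- The arm moves only by the tool carry_out, never from a script. Its arguments are lists of equal length, an entry for each row: "grip": the closure, from -1 (fully open) to 1 (shut); "linear": the shift along the tool's x, y, z scaled (see below), a list of three; "turn": the turn about the tool's x scaled (see below). In form: {"grip": [grip, ...], "linear": [[tx, ty, tz], ...], "turn": [turn, ...]}. A call has 1 to 5 rows; each row shifts and turns the commanded pose from where the row before left it, along the tool's axes as they then stand; what a row does not reach is not made up. The controller multiplies each number of a shift by 0.5 m and each number of a turn by 180 degrees. A row lasts 1/10 s, in which the tool goes at most 50 mm and 8.59 degrees, less where a joint would pass 70% of its speed; a pose out of reach is approached as far as the arm can. A call with a number of a shift or a turn outside -1 to 1 is refused whole. A call with a gripper value outside its range is refused whole. The fingers move at their own pace and stop on an object; the grip force is fixed at half the most. Time passes only in rows, so rows that do not move let the fingers close. It gives the time, the measured TCP pose, the force and the opening at its end, in the units of the state.
- env.state(): the state, without advancing time (a new reading comes with each control period).
- cams.read_camera(name): name is "scene" or "top"; returns the picture (420x560x3 uint8, blue, green, red); there is no depth.
- cams.camera_info(name): a dict with "fx", "fy", "cx", "cy" (pixels), "view" (4x4, takes a point from world to camera coordinates). Camera axes: x right, y down, z forward; pixel columns grow to the right and rows downward; lengths in mm; the calibration is good to about 2 mm. A picture is of the moment at which its call begins. camera_info takes no time and is no camera call.
- env.job_done(): hands the job in, once; it reports no verdict.
The state is a dict: "t": time; "joints": joint angles; "qvel": joint speeds; "tau": joint torques, N m; "eef_pos": TCP position; "tcp_rot": TCP orientation; "ft_force": force on the tool from outside, world axes, zero at the start; "moment": the same for the moment, N m; "opening": opening from 0.0 (shut) to 1.0 (fully open).
Only numpy, scipy, OpenCV 4.12 (cv2) and the standard library are available. Lean on these libraries where they do the work, as an engineer would, in place of code of your own. Each camera call takes 0.05 s, during which the arm holds its last target. There are 200 camera calls.

## Working session

There is one attempt and no reset: what is moved stays moved. The work goes in short steps, Python scripts to look and compute and a tool call to move; the robot and the scene stay as the last step left them, time stands still between calls to the robot, and variables do not carry over. Pictures are saved under pics/ and viewed, about 8 in all and at most 12, crops included, and the job is handed in when it is done.

Besides the shell and the picture viewer there is one more tool, called after ">>>" in YAML: its name, and indented under it one key for each argument. carry_out: Moves the arm, as the interface text tells. Shifts and turns lie within -1 to 1; 1 stands for 0.5 m of shift or 180 degrees of turn. Its arguments: {"type":"object","properties":{"grip":{"type":"array"},"linear":{"type":"array"},"turn":{"type":"array"}},"required":["grip","linear","turn"]}

```bash
mkdir -p pics; ls; python3 - <<'E'
from cell import env,cams
import cv2,numpy as np
for n in("scene","top"):
    i=cams.camera_info(n);print(n,i['fx'],i['fy'],i['cx'],i['cy'],np.round(i['view'],3).tolist())
    cv2.imwrite(f'pics/{n}0.png',cams.read_camera(n))
s=env.state();print(s)
E
```

```text
pics
scene 410.13971049483337 410.13971049483337 279.385717427165 211.2958216779711 [[0.694, 0.72, -0.005, -405.537], [0.52, -0.505, -0.689, -247.615], [-0.499, 0.475, -0.725, 1383.852], [0.0, 0.0, 0.0, 1.0]]
top 545.3076746693779 545.3076746693779 281.03004115731744 203.01606583583546 [[-0.018, -1.0, -0.001, -7.663], [-0.975, 0.018, -0.222, 613.026], [0.222, -0.003, -0.975, 1322.62], [0.0, 0.0, 0.0, 1.0]]
{'t': 0.1, 'joints': array([ 1.03140445e+00,  4.91486399e-01,  1.55938898e+00, -9.97214997e-06,
        1.09168401e+00, -1.05603296e-01]), 'qvel': array([ 0.00043566, -0.00016835, -0.00219678,  0.00024607, -0.00095703,
       -0.00064327]), 'tau': array([ 2.77400330e-03, -6.13621473e+01, -2.58604360e+01,  6.94411620e-02,
        4.70054441e-02, -6.99834413e-05]), 'eef_pos': array([262.57590109, 566.94956229, 228.12801533]), 'tcp_rot': array([-1.66725059,  1.56982956, -2.10103457]), 'ft_force': array([0.53195985, 0.3524827 , 0.54541131]), 'moment': array([ 0.03067502, -0.07157467,  0.01582635]), 'opening': 0.9962645667944288}
```

View pics/top0.png

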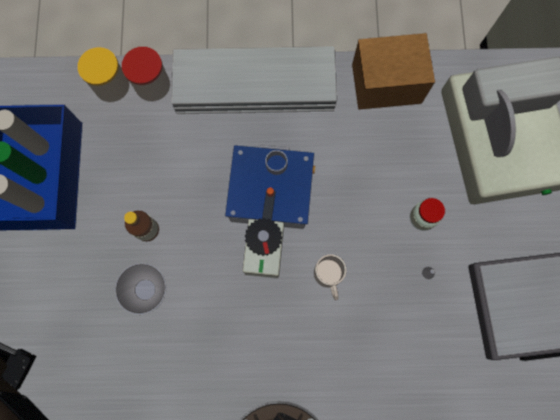

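View pics/scene0.png

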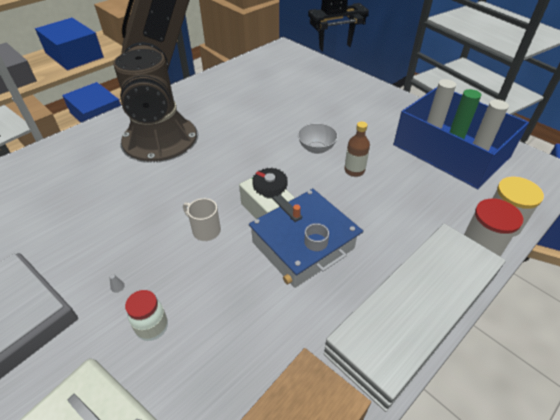

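The top view shows the wheel at about (263,236), its red mark towards (267,250), the index at (262,266), the pin at (270,191), the mug at (330,270) and the ring at (276,160). Next I'll measure these by colour.

```bash
cat > h.py <<'E'
import cv2,numpy as np
from cell import env,cams
def proj(n,P):
    i=cams.camera_info(n);p=np.atleast_2d(P)@i['view'][:3,:3].T+i['view'][:3,3]
    return np.c_[i['fx']*p[:,0]/p[:,2]+i['cx'],i['fy']*p[:,1]/p[:,2]+i['cy']]
def back(n,uv,z):
    i=cams.camera_info(n);R=i['view'][:3,:3];t=i['view'][:3,3]
    d=R.T@[(uv[0]-i['cx'])/i['fx'],(uv[1]-i['cy'])/i['fy'],1];o=-R.T@t
    return o+d*(z-o[2])/d[2]
def mask(im,c):
    h=cv2.cvtColor(im,cv2.COLOR_BGR2HSV).astype(int);H,S,V=h[...,0],h[...,1],h[...,2]
    return {'red':((H<5)|(H>174))&(S>150)&(V>80),'orange':(H>=4)&(H<16)&(S>150)&(V>120),'green':(H>45)&(H<85)&(S>100),'black':(V<60),'blue':(H>105)&(H<125)&(S>120)}[c]
def cen(m,box):
    x0,y0,x1,y1=box;q=np.argwhere(m[y0:y1,x0:x1]);
    return (q.mean(0)[::-1]+[x0,y0],len(q)) if len(q) else (None,0)
E
python3 - <<'E'
from h import *
im=cv2.imread('pics/top0.png')
g,n=cen(mask(im,'green'),(240,255,290,285));print('green',g,n,back('top',g,80))
r,n=cen(mask(im,'red'),(240,215,290,262));print('red',r,n,back('top',r,134))
o,n=cen(mask(im,'red')|mask(im,'orange'),(255,180,285,200));print('pin',o,n,back('top',o,124))
m=mask(im,'black')[215:258,242:287].astype(np.uint8)
c,_=cv2.findContours(m,0,1);c=max(c,key=cv2.contourArea);print('circ',cv2.minEnclosingCircle(c),'off 242,215',cv2.boundingRect(c))
b=mask(im,'blue')[130:240,215:325].astype(np.uint8);c,_=cv2.findContours(b,0,1);c=max(c,key=cv2.contourArea)
rr=cv2.boxPoints(cv2.minAreaRect(c))+[215,130];print('lid',[np.round(back('top',p,80),1).tolist() for p in rr])
v=im[205:285,225:325];cv2.imwrite('pics/c0.png',cv2.resize(v,None,fx=7,fy=7,interpolation=cv2.INTER_CUBIC))
E
```

```text
green [260.73529412 265.58823529] 34 [452.88608216  34.29839264  80.        ]
red [265.5625     247.41666667] 48 [490.0082025   20.39925616 134.        ]
pin [269.63333333 190.63333333] 30 [632.01576732   9.05560189 124.        ]
circ ((21.714284896850586, 18.85714340209961), 20.215774536132812) off 242,215 (4, 0, 36, 40)
lid [[580.4, 122.2, 80.0], [767.4, 105.1, 80.0], [741.9, -105.1, 80.0], [556.3, -81.9, 80.0]]
```

View pics/c0.png

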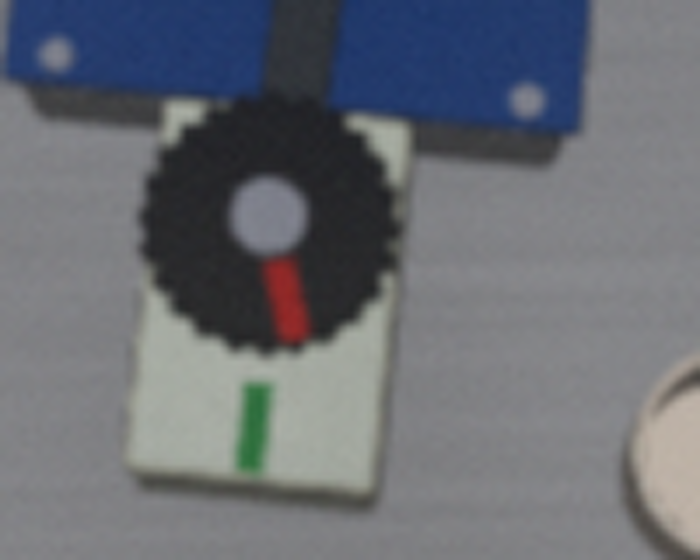

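The crop shows the hub at about (269,216), the red mark towards (297,340), and the green line from (260,383) to (250,470).

```bash
cat >> h.py <<'E'
YAW=-0.12
E
python3 - <<'E'
from h import *
f=lambda u,v:(225+(u+.5)/7-.5,205+(v+.5)/7-.5)
hub=back('top',f(269,216),140);w=back('top',f(270,223.5),134);print(hub,w)
a=back('top',f(260,383),80);b=back('top',f(250,470),80);print('index',a,b)
c=(hub+w)/2
for p in(a,b):print(np.hypot(*(p-c)[:2]),np.arctan2(*(c-p)[1::-1]))
r=back('top',f(287,300),134);print('mark angle',np.arctan2(*(c-r)[1::-1]),np.hypot(*(r-c)[:2]))
pin=back('top',(269.63,190.63),126);print('pin',pin,np.hypot(*(pin-c)[:2]),np.arctan2(*(pin-c)[1::-1]))
im=cv2.imread('pics/top0.png');b=mask(im,'blue')[130:240,215:325].astype(np.uint8);
lid=cv2.boxPoints(cv2.minAreaRect(cv2.findNonZero(b)))+[215,130];
L=np.mean([back('top',p,80) for p in lid],0);print('lid',L,np.hypot(*(L-c)[:2]),np.arctan2(*(L-c)[1::-1]))
# scene camera check
s=cv2.imread('pics/scene0.png');print(proj('scene',[[*hub[:2],140]]),proj('scene',[[*pin[:2],128]]))
cv2.imwrite('pics/s0.png',cv2.resize(s[155:225,230:330],None,fx=7,fy=7,interpolation=cv2.INTER_CUBIC))
for ya in np.arange(0,1):pass
mug=back('top',(330,271),85);print('mug',mug)
E
```

```text
[518.05616362  26.02191151 140.        ] [516.45396497  25.89777372 134.        ]
index [468.42355198  31.73100999  80.        ] [437.83792841  35.54608175  80.        ]
49.171363290422406 -0.11763961337383458
79.99360882218696 -0.12012626464067515
mark angle 0.2018471593512462 27.841070980655125
pin [631.519339     9.02674262 126.        ] 115.51213940654281 -0.14712168132311748
lid [661.50244346  10.0699155   80.        ] 145.11993722799795 -0.10971511676080256
[[268.25894638 176.49407213]] [[295.45239761 206.22764185]]
mug [ 436.04104246 -135.57666316   85.        ]
```

View pics/s0.png

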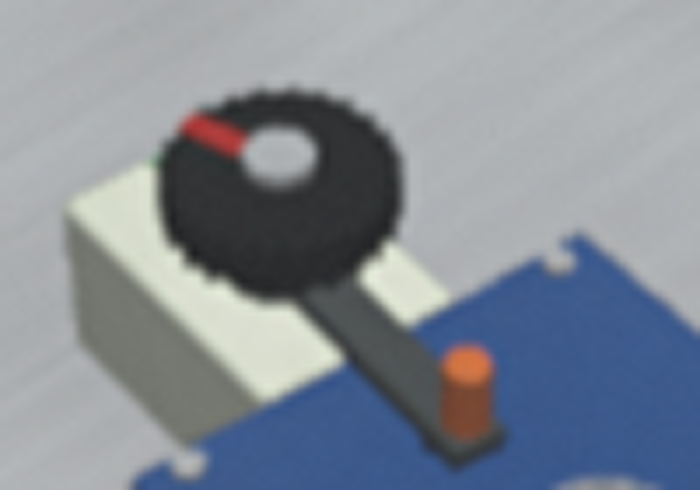

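```bash
cat >> h.py <<'E'
from scipy.spatial.transform import Rotation as Ro
C=np.array([518.,27.])
def axes():
    R=Ro.from_euler('xyz',env.state()['tcp_rot']).as_matrix();return R
def wps(q,rho,n=5,f0=20,f1=88,ha=12,hb=10):
    "waypoints (a,b)=(tool y,-tool z) about C, corner contact in quadrant q"
    f=np.radians(np.linspace(f0,f1,n+1)+90*q);s=[(1,1),(-1,1),(-1,-1),(1,-1)][q%4]
    return np.c_[rho*np.cos(f)+s[0]*ha,rho*np.sin(f)+s[1]*hb]
def here():
    R=axes();d=env.state()['eef_pos'][:2]-C;return np.array([d@R[:2,1],-d@R[:2,2]])
def units(d): return np.round(np.c_[d[:,0],-d[:,1]]/500,4).tolist()
E
python3 - <<'E'
from h import *
np.set_printoptions(precision=3,suppress=True)
print(axes());print('here',here())
for q in range(4):
    w=wps(q,44.5);print(q,'entry',w[0],'steps tool y,z units',units(np.diff(w,axis=0)),'exit',w[-1])
    print('  world entry',C+axes()[:2,1]*w[0,0]-axes()[:2,2]*w[0,1])
E
```

```text
[[-0.     0.42   0.907]
 [-0.001  0.907 -0.42 ]
 [-1.    -0.001 -0.   ]]
here [382.584 458.712]
0 entry [53.816 25.22 ] steps tool y,z units [[-0.0095, -0.0188], [-0.0137, -0.0161], [-0.0171, -0.0124], [-0.0195, -0.008], [-0.0208, -0.0032]] exit [13.553 54.473]
  world entry [517.735  86.432]
1 entry [-27.22   51.816] steps tool y,z units [[-0.0188, 0.0095], [-0.0161, 0.0137], [-0.0124, 0.0171], [-0.008, 0.0195], [-0.0032, 0.0208]] exit [-56.473  11.553]
  world entry [459.542  24.08 ]
2 entry [-53.816 -25.22 ] steps tool y,z units [[0.0095, 0.0188], [0.0137, 0.0161], [0.0171, 0.0124], [0.0195, 0.008], [0.0208, 0.0032]] exit [-13.553 -54.473]
  world entry [518.265 -32.432]
3 entry [ 27.22  -51.816] steps tool y,z units [[0.0188, -0.0095], [0.0161, -0.0137], [0.0124, -0.0171], [0.008, -0.0195], [0.0032, -0.0208]] exit [ 56.473 -11.553]
  world entry [576.458  29.92 ]
```

>>> carry_out:
  grip: [1,1,1,1,1]
  linear:
    - [0,-0.0583,0.0776]
    - [0,-0.0583,0.0776]
    - [0,-0.0583,0.0776]
    - [0,-0.0583,0.0776]
    - [0,-0.0583,0.0776]
  turn: [0,0,0,0,0]

```text
t: 0.6
eef_pos: [377.9, 351.6, 228.5]
tcp_rot: [-2.038, 1.571, -2.471]
ft_force: [0.8, 0.5, 0.3]
opening: 0.637
```

>>> carry_out:
  grip: [1,1,1,1,1]
  linear:
    - [0,-0.0583,0.0776]
    - [0,-0.0583,0.0776]
    - [0,-0.0583,0.0776]
    - [0,-0.0583,0.0776]
    - [0,-0.0583,0.0776]
  turn: [0,0,0,0,0]

```text
t: 1.1
eef_pos: [492.8, 137.6, 228.6]
tcp_rot: [2.702, 1.571, 2.268]
ft_force: [-0.0, 0.3, 0.3]
opening: 0.215
```

>>> carry_out:
  grip: [1,1]
  linear:
    - [0,-0.0583,0.0776]
    - [0,0,0]
  turn: [0,0]

```text
t: 1.3
eef_pos: [517.3, 92.5, 228.3]
tcp_rot: [-0.553, 1.57, -0.992]
ft_force: [0.5, 1.5, 0.7]
opening: 0.049
```

```bash
python3 - <<'E'
from h import *
s=env.state();print(here(),s['eef_pos'],s['tcp_rot'],s['opening'],s['t'],s['joints'],s['ft_force'])
E
```

```text
[59.02043759 28.49542559] [517.26396233  92.53518898 228.25280047] [-0.55339139  1.57011609 -0.99195888] 0.048872426450876263 1.3 [ 5.15705290e-02  3.50420219e-01  1.80172361e+00 -7.03563101e-04
  9.89106662e-01 -1.08027185e+00] [0.4577764  1.46549127 0.70607753]
```

>>> carry_out:
  grip: [1,1,1,1]
  linear:
    - [0.067,0,0]
    - [0.067,0,0]
    - [0.066,0,0]
    - [0,0,0]
  turn: [0,0,0,0]

```text
t: 1.7
eef_pos: [513.1, 97.1, 125.4]
tcp_rot: [-2.667, 1.564, -3.1]
ft_force: [-0.4, -0.1, 1.0]
opening: 0.006
```

```bash
python3 - <<'E'
from h import *
s=env.state();print(here(),s['eef_pos'],s['tcp_rot'],s['opening'],s['t'],s['ft_force'])
im=cams.read_camera('top');cv2.imwrite('pics/c1.png',cv2.resize(im[205:285,215:315],None,fx=7,fy=7,interpolation=cv2.INTER_CUBIC))
E
```

```text
[61.52583688 33.8532379 ] [513.12817546  97.05523409 125.4325901 ] [-2.6667097   1.56406114 -3.10029774] 0.006350973921088133 1.7 [-0.36643508 -0.12112643  1.0156834 ]
```

View pics/c1.png

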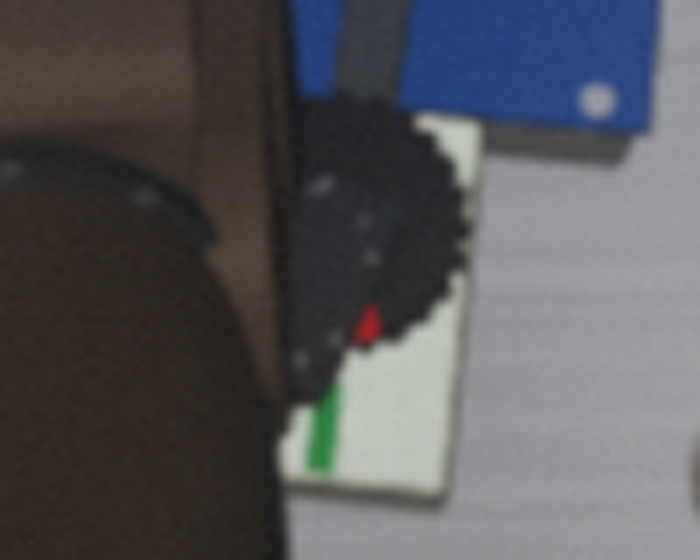

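The gripper hides part of the wheel, and the tip stands to its left (+y side). Next I'll touch the rim and make the first stroke.

>>> carry_out:
  grip: [1,1,1]
  linear:
    - [0,-0.008,0.0066]
    - [0,-0.008,0.0066]
    - [0,0,0]
  turn: [0,0,0]

```text
t: 2.05
eef_pos: [518.5, 86.2, 130.0]
tcp_rot: [0.481, 1.568, 0.046]
ft_force: [-0.8, 0.6, -0.8]
opening: 0.006
```

```bash
python3 - <<'E'
from h import *
s=env.state();print(here(),s['eef_pos'],s['ft_force'],s['qvel'])
E
```

```text
[53.93271591 24.45499802] [518.51056533  86.21591135 129.97783939] [-0.75560173  0.58232156 -0.79516978] [ 0.00841708  0.00418305  0.00922184  0.00401988 -0.0047036   0.01204359]
```

>>> carry_out:
  grip: [1,1]
  linear:
    - [0,-0.0095,-0.0188]
    - [0,-0.0137,-0.0161]
  turn: [0,0]

```text
t: 2.25
eef_pos: [496.1, 83.6, 128.9]
tcp_rot: [0.823, 1.571, 0.389]
ft_force: [-1.3, -0.3, -0.8]
opening: 0.006
```

>>> carry_out:
  grip: [1,1]
  linear:
    - [0,-0.0171,-0.0124]
    - [0,-0.0195,-0.008]
  turn: [0,0]

```text
t: 2.45
eef_pos: [479.0, 71.0, 128.8]
tcp_rot: [3.074, 1.571, 2.641]
ft_force: [0.2, 0.0, 0.9]
opening: 0.004
```

>>> carry_out:
  grip: [1,1]
  linear:
    - [0,-0.0208,-0.0032]
    - [0,0,0]
  turn: [0,0]

```text
t: 2.65
eef_pos: [473.6, 61.5, 128.7]
tcp_rot: [-2.762, 1.57, 3.086]
ft_force: [-2.4, 0.8, -0.1]
opening: 0.003
```

```bash
python3 - <<'E'
from h import *
s=env.state();print(here(),s['eef_pos'],s['ft_force'])
im=cams.read_camera('scene');cv2.imwrite('pics/s1.png',cv2.resize(im[125:225,220:330],None,fx=7,fy=7,interpolation=cv2.INTER_CUBIC)[:600])
im=cams.read_camera('top');r,n=cen(mask(im,'red'),(240,215,290,262));print(r,n)
if n:
  p=back('top',r,134)[:2]-C;print(p,np.arctan2(-p[1],-p[0])+.12)
E
```

```text
[12.55852092 54.79382637] [473.59622807  61.47296287 128.74458653] [-2.42475612  0.82605312 -0.05972145]
None 0
```

View pics/s1.png

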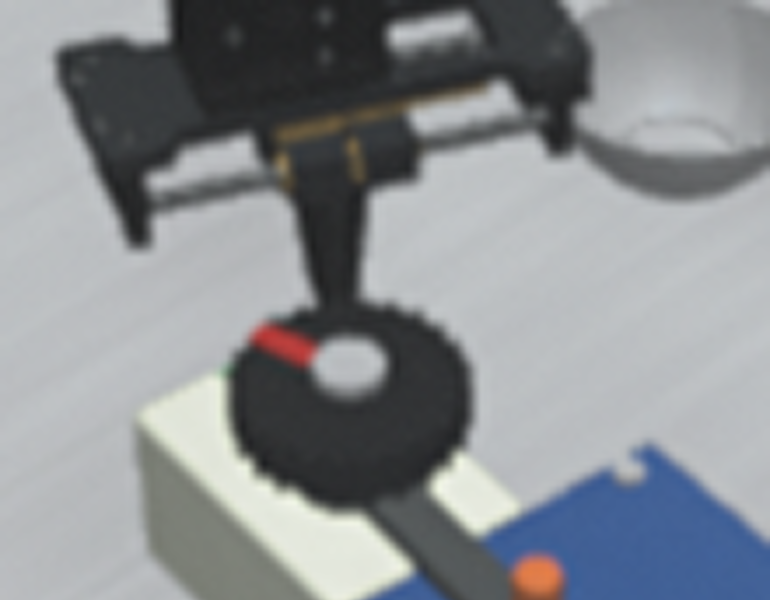

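The scene view shows the mark hardly moved: hub at about (350,362), mark tip at (258,333). The fingertip is slimmer than I assumed, so I'll probe radially for its true half-widths.

>>> carry_out:
  grip: [1,1,1]
  linear:
    - [0,-0.025,0]
    - [0,0,0]
    - [0,0,0.003]
  turn: [0,0,0]

```text
t: 3.05
eef_pos: [468.8, 50.9, 128.3]
tcp_rot: [-2.83, 1.566, 3.019]
ft_force: [-14.8, 5.0, 8.8]
opening: 0.003
```

>>> carry_out:
  grip: [1,1]
  linear:
    - [0,0,0.003]
    - [0,0,0]
  turn: [0,0]

```text
t: 3.25
eef_pos: [468.9, 50.8, 128.3]
tcp_rot: [-2.849, 1.563, 3.0]
ft_force: [-17.0, 4.6, 11.7]
opening: 0.003
```

>>> carry_out:
  grip: [1,1]
  linear:
    - [0,0,0.003]
    - [0,0,0]
  turn: [0,0]

```text
t: 3.45
eef_pos: [468.9, 50.7, 128.2]
tcp_rot: [-2.867, 1.56, 2.983]
ft_force: [-22.5, 9.6, 16.1]
opening: 0.005
```

```bash
python3 - <<'E'
from h import *
s=env.state();print(here(),s['eef_pos'],s['ft_force'])
E
```

```text
[ 0.82643627 54.48723183] [468.90821179  50.6609279  128.23597479] [-22.52838637   9.58125439  16.13838071]
```

```bash
python3 - <<'E'
from h import *
cur=np.array([1.,50.])
for q in (1,2,3,4):
    w=wps(q,43.2,n=6,f0=0,f1=90,ha=7,hb=9.5);d=np.diff(np.vstack([cur,w]),axis=0);print(q,units(d),np.hypot(*d.T).round(1)[:2]);cur=w[-1]
E
```

```text
1 [[-0.016, -0.0054], [-0.0224, 0.0029], [-0.0208, 0.0086], [-0.0179, 0.0137], [-0.0137, 0.0179], [-0.0086, 0.0208], [-0.0029, 0.0224]] [ 8.4 11.3]
2 [[0.0, 0.038], [0.0029, 0.0224], [0.0086, 0.0208], [0.0137, 0.0179], [0.0179, 0.0137], [0.0208, 0.0086], [0.0224, 0.0029]] [19.  11.3]
3 [[0.028, -0.0], [0.0224, -0.0029], [0.0208, -0.0086], [0.0179, -0.0137], [0.0137, -0.0179], [0.0086, -0.0208], [0.0029, -0.0224]] [14.  11.3]
4 [[0.0, -0.038], [-0.0029, -0.0224], [-0.0086, -0.0208], [-0.0137, -0.0179], [-0.0179, -0.0137], [-0.0208, -0.0086], [-0.0224, -0.0029]] [19.  11.3]
```

>>> carry_out:
  grip: [1,1,1,1]
  linear:
    - [0,-0.016,-0.0054]
    - [0,-0.0224,0.0029]
    - [0,-0.0208,0.0086]
    - [0,-0.0179,0.0137]
  turn: [0,0,0,0]

```text
t: 3.85
eef_pos: [464.5, 10.3, 128.3]
tcp_rot: [-2.799, 1.567, 3.051]
ft_force: [-6.0, -0.7, 1.5]
opening: 0.006
```

>>> carry_out:
  grip: [1,1,1]
  linear:
    - [0,-0.0137,0.0179]
    - [0,-0.0086,0.0208]
    - [0,-0.0029,0.0224]
  turn: [0,0,0]

```text
t: 4.15
eef_pos: [487.4, -15.1, 128.2]
tcp_rot: [-2.429, 1.567, -2.863]
ft_force: [-6.7, -9.0, -1.0]
opening: 0.004
```

```bash
python3 - <<'E'
from h import *
s=env.state();print(here(),s['eef_pos'],s['ft_force'])
im=cams.read_camera('scene');cv2.imwrite('pics/s2.png',cv2.resize(im[140:225,220:330],None,fx=7,fy=7,interpolation=cv2.INTER_CUBIC)[:600])
E
```

```text
[-51.09057176  10.08464055] [487.38892123 -15.129946   128.24430338] [-6.65552973 -8.98039876 -0.97424012]
```

View pics/s2.png

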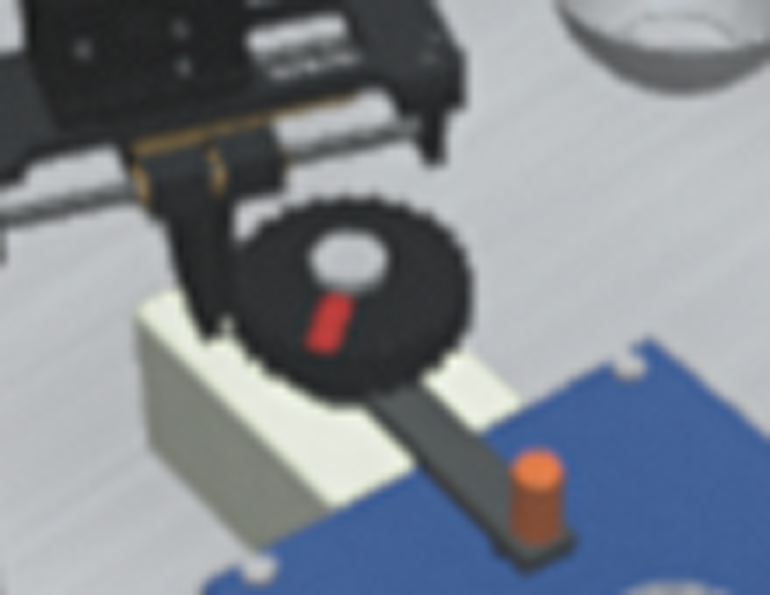

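The wheel has turned about a quarter: its mark now points to (325,325) from the hub at (350,260). The forces are modest, so I'll continue the orbit and track the mark by script.

```bash
cat >> h.py <<'E'
def ang(n='scene'):
    im=cams.read_camera(n)
    if n=='scene':
        box=(235,150,300,215);h=back(n,(269.9,176.7),140)
        m=(mask(im,'red'))&~np.zeros(1,bool);m[195:,285:]=False
    else: box=(240,215,290,262);h=back(n,(263.2,235.6),140);m=mask(im,'red')
    u,k=cen(m,box)
    if u is None: return None
    p=(back(n,u,134)-h)[:2];return round((np.arctan2(-p[1],-p[0])+.12)%6.2832,3),round(float(np.hypot(*p)),1),k
E
python3 -c "
from h import *
print(ang(),ang('top'))"
```

```text
(np.float64(2.266), 29.1, 27) None
```

>>> carry_out:
  grip: [1,1,1,1]
  linear:
    - [0,0,0.038]
    - [0,0.0029,0.0224]
    - [0,0.0086,0.0208]
    - [0,0.0137,0.0179]
  turn: [0,0,0,0]

```text
t: 4.7
eef_pos: [540.6, -26.0, 128.6]
tcp_rot: [-0.506, 1.566, -0.939]
ft_force: [4.8, -15.5, -5.9]
opening: 0.003
```

>>> carry_out:
  grip: [1,1,1]
  linear:
    - [0,0.0179,0.0137]
    - [0,0.0208,0.0086]
    - [0,0.0224,0.0029]
  turn: [0,0,0]

```text
t: 5.0
eef_pos: [567.8, -2.8, 129.3]
tcp_rot: [0.144, 1.56, -0.291]
ft_force: [14.9, -9.6, -7.9]
opening: 0.003
```

```bash
python3 -c "
from h import *
print(ang(),ang('top'),here(),env.state()['ft_force'])"
```

```text
None None [ -4.87019374 -57.74544251] [18.44706732 -8.05428405 -7.76299571]
```

>>> carry_out:
  grip: [1,1,1,1]
  linear:
    - [0,0.028,0.004]
    - [0,0.0224,-0.0029]
    - [0,0.0208,-0.0086]
    - [0,0.0179,-0.0137]
  turn: [0,0,0,0]

```text
t: 5.5
eef_pos: [575.2, 44.4, 129.2]
tcp_rot: [0.426, 1.564, -0.008]
ft_force: [8.1, 1.2, -0.5]
opening: 0.006
```

>>> carry_out:
  grip: [1,1,1]
  linear:
    - [0,0.0137,-0.0179]
    - [0,0.0086,-0.0208]
    - [0,0.0029,-0.0224]
  turn: [0,0,0]

```text
t: 5.8
eef_pos: [552.1, 69.8, 129.2]
tcp_rot: [0.695, 1.564, 0.261]
ft_force: [5.8, 7.0, 0.6]
opening: 0.005
```

```bash
python3 -c "
from h import *
print(ang(),ang('top'),here(),env.state()['ft_force'])"
```

```text
None None [ 53.05729575 -11.50590593] [ 4.21529978 11.38496198 -0.18607471]
```

>>> carry_out:
  grip: [1,1,1,1]
  linear:
    - [0,0.0,-0.038]
    - [0,-0.0029,-0.0224]
    - [0,-0.0086,-0.0208]
    - [0,-0.0137,-0.0179]
  turn: [0,0,0,0]

```text
t: 6.3
eef_pos: [499.5, 80.6, 129.0]
tcp_rot: [1.671, 1.567, 1.236]
ft_force: [-5.4, 19.5, 6.2]
opening: 0.005
```

>>> carry_out:
  grip: [1,1,1]
  linear:
    - [0,-0.0179,-0.0137]
    - [0,-0.0208,-0.0086]
    - [0,-0.0224,-0.0049]
  turn: [0,0,0]

```text
t: 6.6
eef_pos: [471.6, 57.0, 128.6]
tcp_rot: [-3.028, 1.566, 2.822]
ft_force: [-8.6, 5.0, 4.4]
opening: 0.008
```

```bash
python3 -c "
from h import *
print(ang(),ang('top'),here(),env.state()['ft_force'])"
```

```text
(np.float64(1.986), 28.5, 27) None [ 6.61367848 54.54168213] [-14.88769788   5.30128782   7.32112719]
```

>>> carry_out:
  grip: [1,1,1,1]
  linear:
    - [0,-0.028,-0.001]
    - [0,-0.0224,0.0029]
    - [0,-0.0208,0.0086]
    - [0,-0.0179,0.0137]
  turn: [0,0,0,0]

```text
t: 7.1
eef_pos: [465.4, 10.0, 128.3]
tcp_rot: [-2.817, 1.568, 3.032]
ft_force: [-3.5, 0.2, 0.1]
opening: 0.007
```

>>> carry_out:
  grip: [1,1,1]
  linear:
    - [0,-0.0137,0.0179]
    - [0,-0.0086,0.0208]
    - [0,-0.0029,0.0224]
  turn: [0,0,0]

```text
t: 7.4
eef_pos: [488.8, -15.2, 128.4]
tcp_rot: [-2.4, 1.569, -2.833]
ft_force: [-8.5, -9.5, 1.1]
opening: 0.01
```

```bash
python3 -c "
from h import *
print(ang(),ang('top'),here(),env.state()['ft_force'])"
```

```text
(np.float64(4.032), 27.5, 25) None [-50.78432442   7.51512188] [ -5.3411057  -11.84690433   1.17166063]
```

>>> carry_out:
  grip: [1,1,1,1]
  linear:
    - [0,0,0.038]
    - [0,0.0029,0.0224]
    - [0,0.0086,0.0208]
    - [0,0.0137,0.0179]
  turn: [0,0,0,0]

```text
t: 7.9
eef_pos: [541.2, -25.5, 128.7]
tcp_rot: [-0.292, 1.568, -0.726]
ft_force: [1.3, -4.9, -0.9]
opening: 0.005
```

>>> carry_out:
  grip: [1,1]
  linear:
    - [0,0.0179,0.0137]
    - [0,0.0208,0.0096]
  turn: [0,0]

```text
t: 8.1
eef_pos: [559.7, -11.4, 128.8]
tcp_rot: [0.175, 1.568, -0.26]
ft_force: [1.6, -3.0, -0.6]
opening: 0.01
```

```bash
python3 -c "
from h import *
print(ang(),ang('top'),here(),env.state()['ft_force'])
im=cams.read_camera('top');cv2.imwrite('pics/t3.png',im[140:300,180:400].repeat(3,0).repeat(3,1))"
```

```text
None None [-16.47605314 -53.96383751] [ 7.21782901 -4.54264209 -0.61172894]
```

View pics/t3.png

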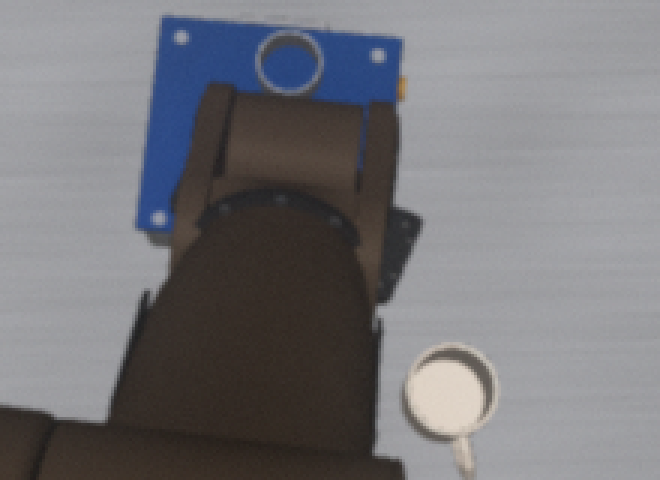

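The mark is hidden from the top camera by the arm. I'll retract, hop over the wheel to the (-x,+y) side and look from the scene camera.

>>> carry_out:
  grip: [1,1,1,1]
  linear:
    - [0,-0.006,0.014]
    - [-0.045,0,0]
    - [-0.045,0,0]
    - [0,0.02,-0.08]
  turn: [0,0,0,0]

```text
t: 8.65
eef_pos: [533.9, 7.6, 175.8]
tcp_rot: [0.35, 1.565, -0.086]
ft_force: [1.2, 1.6, -0.0]
opening: 0.007
```

>>> carry_out:
  grip: [1,1,1,1]
  linear:
    - [0,0.02,-0.08]
    - [0,0.012,-0.08]
    - [0,0,-0.02]
    - [0,0,0]
  turn: [0,0,0,0]

```text
t: 9.05
eef_pos: [455.3, 62.0, 174.0]
tcp_rot: [1.463, 1.571, 1.031]
ft_force: [0.1, 0.5, -0.2]
opening: 0.003
```

```bash
python3 -c "
from h import *
print(ang(),ang('top'),here(),env.state()['eef_pos'],env.state()['ft_force'])
im=cams.read_camera('scene');cv2.imwrite('pics/s3.png',cv2.resize(im[140:225,220:330],None,fx=7,fy=7,interpolation=cv2.INTER_CUBIC)[:600])"
```

```text
(np.float64(5.824), 34.3, 13) None [ 5.33731639 69.65427897] [457.03950128  61.11785474 173.8987153 ] [ 1.09058573 -0.43451615 -0.73597714]
```

View pics/s3.png

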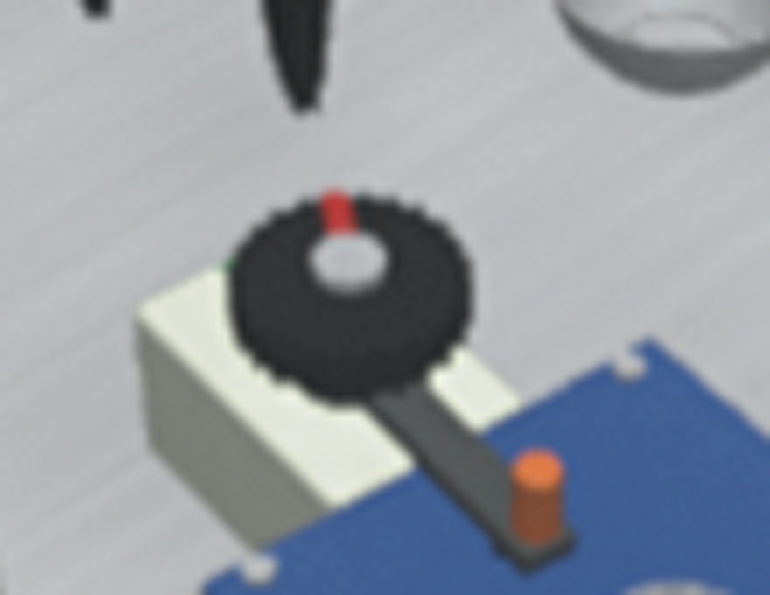

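The mark now points to (335,200) from the hub at (348,258), about 0.46 rad short of the second pass. I'll finish with short tangential strokes from this side, where the mark stays visible.

>>> carry_out:
  grip: [1,1,1,1]
  linear:
    - [0.046,0,0]
    - [0.046,0,0.01]
    - [0,0,0.012]
    - [0,0,0.012]
  turn: [0,0,0,0]

```text
t: 9.6
eef_pos: [470.6, 54.0, 127.2]
tcp_rot: [-2.855, 1.565, 2.994]
ft_force: [-24.3, 12.8, 0.2]
opening: 0.005
```

>>> carry_out:
  grip: [1,1,1]
  linear:
    - [0,-0.01,0]
    - [0,-0.01,0]
    - [0,0,0]
  turn: [0,0,0]

```text
t: 9.9
eef_pos: [465.7, 44.9, 127.8]
tcp_rot: [-2.828, 1.566, 3.021]
ft_force: [-7.2, 1.8, -5.2]
opening: 0.005
```

```bash
python3 -c "
from h import *
print(ang(),ang('top'),here(),env.state()['eef_pos'],env.state()['ft_force'])"
```

```text
(np.float64(6.035), 34.7, 19) None [-5.63842669 54.93370426] [465.79405098  45.00272195 127.78551117] [-7.48673357  2.10055402 -4.94620414]
```

>>> carry_out:
  grip: [1,1,1]
  linear:
    - [0,-0.01,0.001]
    - [0,-0.008,0.002]
    - [0,0,0]
  turn: [0,0,0]

```text
t: 10.3
eef_pos: [463.1, 36.1, 127.9]
tcp_rot: [-2.807, 1.566, 3.042]
ft_force: [-9.5, 0.3, -2.8]
opening: 0.004
```

```bash
python3 -c "
from h import *
print(ang(),ang('top'),here(),env.state()['eef_pos'],env.state()['ft_force'])"
```

```text
(np.float64(6.228), 33.9, 20) None [-14.77183777  53.65927338] [463.10533187  36.17456856 127.90672746] [-9.51073801  0.18599747 -2.17584579]
```

>>> carry_out:
  grip: [1,1,1,1,1]
  linear:
    - [0,0,-0.03]
    - [-0.09,0,0]
    - [-0.09,0.01,0]
    - [0,0.095,-0.02]
    - [0,0.095,-0.02]
  turn: [0,0,0,0,0]

```text
t: 10.9
eef_pos: [475.9, 142.7, 220.5]
tcp_rot: [0.608, 1.565, 0.171]
ft_force: [0.5, -1.0, -0.3]
opening: 0.006
```

>>> carry_out:
  grip: [1,1]
  linear:
    - [0,0.095,-0.02]
    - [0,0,0]
  turn: [0,0]

```text
t: 11.1
eef_pos: [486.6, 193.5, 218.7]
tcp_rot: [0.903, 1.567, 0.473]
ft_force: [0.1, -0.4, -0.0]
opening: 0.005
```

```bash
python3 -c "
from h import *
print(ang(),ang('top'),env.state()['eef_pos'],env.state()['ft_force'])
im=cams.read_camera('top');cv2.imwrite('pics/t4.png',cv2.resize(im[170:285,225:325],None,fx=5,fy=5,interpolation=cv2.INTER_CUBIC))
I={n:cv2.imread(f'pics/{n}0.png') for n in('top','scene')};cams.read_camera=lambda n:I[n]
print(ang(),ang('top'))"
```

```text
(np.float64(6.234), 32.6, 14) (np.float64(6.191), 28.4, 48) [485.58654051 190.00592914 218.19124011] [ 0.41694004 -0.42435885 -0.35476421]
(np.float64(0.301), 31.0, 19) (np.float64(0.304), 28.1, 48)
```

View pics/t4.png

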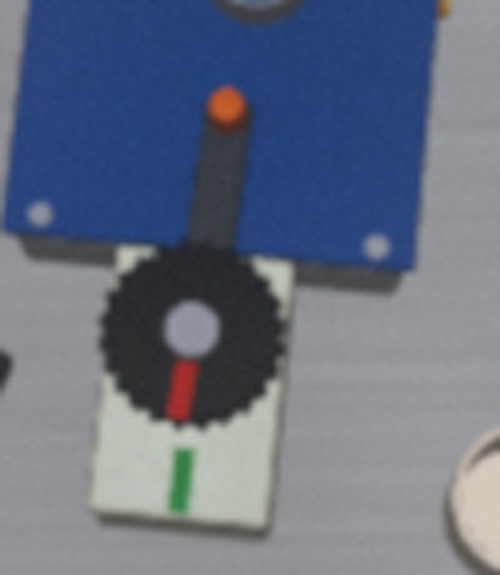

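The top view is clear: the mark at (178,418) is about 0.08 rad short of the index line at (180,480). I'll go back for a 3.5 mm nudge.

>>> carry_out:
  grip: [1,1,1,1,1]
  linear:
    - [0,-0.092,0.02]
    - [0,-0.092,0.02]
    - [0,-0.091,0.02]
    - [0.09,0,0]
    - [0.09,0,0]
  turn: [0,0,0,0,0]

```text
t: 11.75
eef_pos: [455.5, 49.2, 128.3]
tcp_rot: [0.401, 1.566, -0.038]
ft_force: [1.3, -0.5, -0.7]
opening: 0.005
```

>>> carry_out:
  grip: [1,1,1,1]
  linear:
    - [0,0,0.015]
    - [0,0,0.013]
    - [0,0,0]
    - [0,-0.0075,0]
  turn: [0,0,0,0]

```text
t: 12.15
eef_pos: [465.0, 42.8, 128.8]
tcp_rot: [-2.896, 1.567, 2.953]
ft_force: [-8.6, 4.8, -5.9]
opening: 0.003
```

```bash
python3 -c "
from h import *
print(ang(),here(),env.state()['eef_pos'],env.state()['ft_force'])"
```

```text
(np.float64(0.0), 34.8, 23) [-8.38506496 54.68459137] [464.85223564  42.36460348 128.97015176] [-8.24082235  2.47246903 -5.63671163]
```

>>> carry_out:
  grip: [1,1,1,1,1]
  linear:
    - [0,0,-0.03]
    - [-0.09,0,0]
    - [-0.09,0.01,0]
    - [0,0.095,-0.02]
    - [0,0.095,-0.02]
  turn: [0,0,0,0,0]

```text
t: 12.7
eef_pos: [477.6, 148.9, 221.8]
tcp_rot: [0.599, 1.564, 0.162]
ft_force: [1.2, -0.3, -0.4]
opening: 0.003
```

>>> carry_out:
  grip: [1,1]
  linear:
    - [0,0.095,-0.02]
    - [0,0,0]
  turn: [0,0]

```text
t: 12.9
eef_pos: [488.3, 199.7, 220.0]
tcp_rot: [0.821, 1.566, 0.391]
ft_force: [0.3, 0.1, -0.6]
opening: 0.007
```

```bash
python3 -c "
from h import *
for k in range(3): print(ang(),ang('top'))
im=cams.read_camera('top');h=back('top',(263.2,235.6),140)[:2]
g,n=cen(mask(im,'green'),(240,255,290,285));p=back('top',g,80)[:2]-h;print('index',np.arctan2(-p[1],-p[0]),np.hypot(*p))
s=env.state();print(s['eef_pos'],s['joints'][5]);R=axes();o=np.array([632,10])
print(R.round(3).tolist())"
```

```text
(np.float64(0.019), 32.4, 17) (np.float64(6.262), 27.8, 46)
(np.float64(0.019), 32.4, 17) (np.float64(6.27), 28.0, 46)
(np.float64(0.019), 32.4, 17) (np.float64(6.27), 28.0, 46)
index -0.1343170578378834 65.3360834212391
[487.52155688 194.28313817 218.21571559] -0.8822027583262521
[[0.001, 0.422, 0.907], [0.0, 0.907, -0.422], [-1.0, 0.0, 0.001]]
```

The mark is at the index within about 0.02 rad. Next is the pin: I'll turn the tool so that its y axis lies along world x, and part the fingertips about 12 mm so the 18 mm pin seats against both.

>>> carry_out:
  grip: [0.75,0.75,0.75,0.75,0.75]
  linear:
    - [0,0,0]
    - [0,0,0]
    - [0,0,0]
    - [0,0,0]
    - [0,0,0]
  turn: [0.0452,0.0452,0.0452,0.0452,0.0452]

```text
t: 13.75
eef_pos: [487.6, 194.4, 217.9]
tcp_rot: [1.365, 1.571, 0.214]
ft_force: [0.9, -0.9, -0.6]
opening: 0.126
```

>>> carry_out:
  grip: [0.75,0.75,0.75,0.75]
  linear:
    - [0,0,0]
    - [0,0,0]
    - [0,0,0]
    - [0,0,0]
  turn: [0.0452,0.0452,0.0452,0]

```text
t: 14.15
eef_pos: [487.6, 194.5, 217.8]
tcp_rot: [1.771, 1.571, 0.198]
ft_force: [-0.8, -0.1, -0.1]
opening: 0.124
```

```bash
python3 -c "
from h import *
s=env.state();print(s['eef_pos'],s['joints'],s['opening']*95,axes().round(3).tolist())
im=cv2.imread('pics/top0.png')
print('bottle',back('top',(131,218),170),'ring',back('top',(276,160),115),'bowl',back('top',(141,288),55))
o,n=cen(mask(im,'orange')|mask(im,'red'),(255,180,285,200));print(back('top',o,128),ang('top'))"
```

```text
[487.60006672 194.50399149 217.83722006] [ 2.53698502e-01  3.61854172e-01  1.81581190e+00 -1.23500780e-05
  9.63744928e-01  2.56061053e-01] 11.7977626878435 [[0.0, 1.0, -0.002], [0.0, -0.002, -1.0], [-1.0, 0.0, -0.0]]
bottle [560.00944305 334.58167737 170.        ] ring [713.29549222  -7.793781   115.        ] bowl [405.1830186  333.94156413  55.        ]
[631.00572366   8.98172076 128.        ] (np.float64(6.267), 28.1, 46)
```

>>> carry_out:
  grip: [0.75,0.75,0.75,0.75,0.75]
  linear:
    - [0,0.0481,0.0748]
    - [0,0.0481,0.0748]
    - [0,0.0481,0.0748]
    - [0,0.0481,0.0748]
    - [0,0.0481,0.0748]
  turn: [0,0,0,0,0]

```text
t: 14.7
eef_pos: [608.6, 6.3, 217.8]
tcp_rot: [1.968, 1.571, 0.403]
ft_force: [0.6, 0.9, 1.5]
opening: 0.125
```

>>> carry_out:
  grip: [0.75,0.75,0.75,0.75,0.75]
  linear:
    - [0,0.0481,0.0748]
    - [0,0,0]
    - [0.0665,0,0]
    - [0.0665,0,0]
    - [0.06,0,0]
  turn: [0,0,0,0,0]

```text
t: 15.2
eef_pos: [631.4, -29.0, 120.0]
tcp_rot: [-2.074, 1.57, 2.643]
ft_force: [-0.3, 0.4, -1.0]
opening: 0.126
```

>>> carry_out:
  grip: [0.75,0.75]
  linear:
    - [0.0065,0,0]
    - [0,0,0]
  turn: [0,0]

```text
t: 15.4
eef_pos: [631.9, -28.9, 118.0]
tcp_rot: [-1.827, 1.57, 2.889]
ft_force: [-0.2, -0.2, 0.6]
opening: 0.122
```

```bash
python3 -c "
from h import *
s=env.state();print(s['eef_pos'],s['joints'],s['ft_force'],axes().round(3).tolist())
im=cams.read_camera('scene');cv2.imwrite('pics/s5.png',cv2.resize(im[150:260,230:370],None,fx=5,fy=5,interpolation=cv2.INTER_CUBIC));print(ang())"
```

```text
[631.85402379 -28.87811123 117.97898846] [-1.50093231e-01  6.23042810e-01  1.64657206e+00  1.41162279e-04
  8.73027316e-01 -1.53169215e-01] [-0.19737389 -0.19331569  0.61092278] [[-0.001, 1.0, 0.003], [0.0, 0.003, -1.0], [-1.0, -0.001, -0.0]]
None
```

View pics/s5.png

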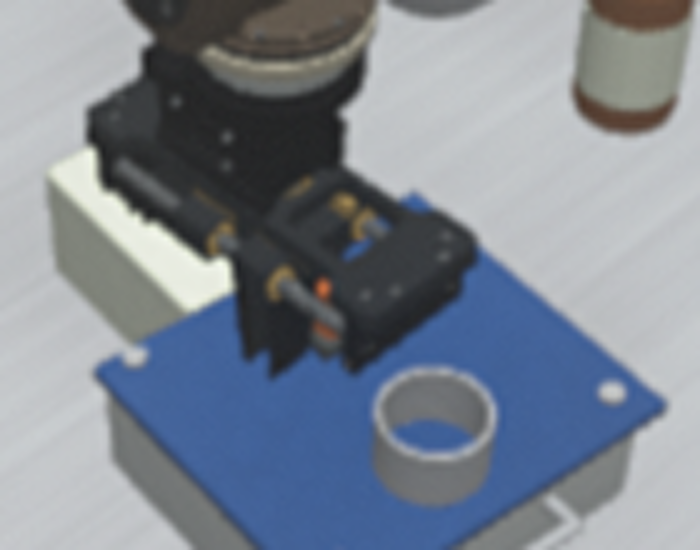

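The fingertips at (260,360) stand on the -y side of the pin at (322,300), and the ring is clear. Now I'll push.

>>> carry_out:
  grip: [0.75,0.75,0.75]
  linear:
    - [0,0,-0.034]
    - [0,0,-0.01]
    - [0,0,0]
  turn: [0,0,0]

```text
t: 15.8
eef_pos: [632.5, -5.8, 118.9]
tcp_rot: [1.518, 1.569, -0.051]
ft_force: [-0.3, -0.3, -0.7]
opening: 0.123
```

>>> carry_out:
  grip: [0.75,0.75,0.75]
  linear:
    - [0,0.007,-0.0321]
    - [0,0.007,-0.0321]
    - [0,0.007,-0.0321]
  turn: [-0.0444,-0.0444,-0.0444]

```text
t: 16.1
eef_pos: [636.4, 42.3, 118.5]
tcp_rot: [1.073, 1.569, -0.072]
ft_force: [1.8, -0.4, 1.8]
opening: 0.124
```

```bash
python3 -c "
from h import *
s=env.state();p=s['eef_pos'];print(p,s['ft_force'],np.hypot(*(p[:2]-[519,26.5])),np.degrees(np.arctan2(p[1]-26.5,p[0]-519)))
for n,z in(('scene',0),('top',0)):
  im=cams.read_camera(n);m=mask(im,'orange');u,k=cen(m,(255,160,330,215) if n=='scene' else (220,170,285,235));print(n,u,k,u is not None and back(n,u,122))"
```

```text
[636.36759173  42.26513717 118.46449086] [ 1.76141636 -0.40772172  1.82371381] 118.42166667825252 7.650335075993142
scene [307.5 196.5] 4 [624.73260758  58.48026731 122.        ]
top None 0 False
```

>>> carry_out:
  grip: [0.75,0.75,0.75,0.75,0.75]
  linear:
    - [0,0.007,-0.0321]
    - [0,0.007,-0.0321]
    - [0,0.007,-0.0321]
    - [0,0.007,-0.0321]
    - [0,0.007,-0.0321]
  turn: [-0.0444,-0.0444,-0.0444,-0.0444,-0.0444]

```text
t: 16.7
eef_pos: [598.6, 113.3, 118.2]
tcp_rot: [0.714, 1.569, 0.261]
ft_force: [2.9, 0.2, -0.5]
opening: 0.123
```

>>> carry_out:
  grip: [0.75,0.75,0.75,0.75]
  linear:
    - [0,0.007,-0.0321]
    - [0,0.007,-0.0321]
    - [0,0.007,-0.0321]
    - [0,0,0]
  turn: [-0.0444,-0.0444,-0.0444,0]

```text
t: 17.1
eef_pos: [554.7, 138.0, 118.2]
tcp_rot: [3.131, 1.57, 3.095]
ft_force: [0.1, -0.2, -0.3]
opening: 0.127
```

```bash
python3 -c "
from h import *
s=env.state();p=s['eef_pos'];print(p,s['ft_force'],np.hypot(*(p[:2]-[519,26.5])),np.degrees(np.arctan2(p[1]-26.5,p[0]-519)),s['joints'][5])
for n,z in(('scene',0),('top',0)):
  im=cams.read_camera(n);m=mask(im,'orange');u,k=cen(m,(255,140,330,215) if n=='scene' else (200,170,285,235));print(n,u,k,u is not None and back(n,u,122))"
```

```text
[554.65185013 138.04464751 118.1545496 ] [ 0.10713315 -0.16002947 -0.32358061] 117.10364129824747 72.27510390287443 -1.4065458715587376
scene None 0 False
top None 0 False
```

>>> carry_out:
  grip: [0.75,0.75,0.75,0.75,0.75]
  linear:
    - [0,0,0.04]
    - [-0.08,0,0]
    - [-0.08,0,0]
    - [-0.06,0,0]
    - [0,0.08,-0.05]
  turn: [0,0,0,0,0]

```text
t: 17.7
eef_pos: [556.3, 175.2, 231.8]
tcp_rot: [0.129, 1.563, 0.083]
ft_force: [0.4, 0.3, -0.6]
opening: 0.124
```

>>> carry_out:
  grip: [0.75,0.75,0.75,0.75,0.75]
  linear:
    - [0,0.08,-0.05]
    - [0,0.08,-0.05]
    - [0,0.08,-0.05]
    - [0,0.08,-0.05]
    - [0,0,0]
  turn: [0,0,0,0,0]

```text
t: 18.2
eef_pos: [456.3, 344.8, 227.9]
tcp_rot: [2.203, 1.57, 2.166]
ft_force: [-0.5, -0.9, -0.2]
opening: 0.124
```

```bash
python3 -c "
from h import *
print(ang(),ang('top'),env.state()['eef_pos'],env.state()['ft_force'])
im=cams.read_camera('top');u,k=cen(mask(im,'orange'),(200,170,285,250));p=back('top',u,126);h=back('top',(263.2,235.6),140);d=p-h;print(u,p,np.hypot(*d[:2]),'dog',np.arctan2(d[1],d[0])+.12)
cv2.imwrite('pics/t6.png',im)"
```

```text
(np.float64(0.019), 32.4, 17) (np.float64(6.262), 27.9, 47) [458.31257831 341.80151212 227.8394148 ] [ 0.17227953  0.1426261  -0.27313649]
[215.93939394 231.42424242] [532.22207476 140.08033719 126.        ] 115.45668895844528 dog 1.5641038866228723
```

View pics/t6.png

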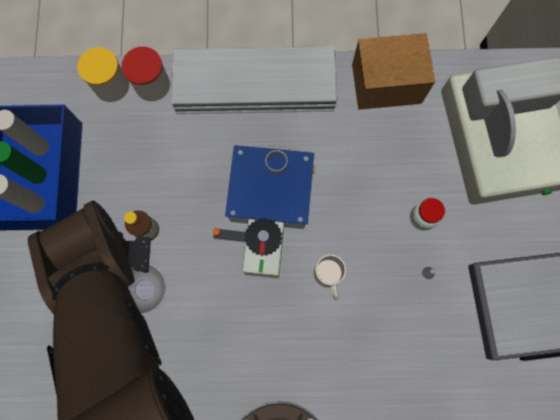

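The arm now lies clear of the lid at dog ≈ 1.56, with the pin at (216,231). The mark is in line with the index, and the ring, mug, bottle, jar, bowl and nozzle show no visible change.

```bash
python3 -c "
from cell import env
print(env.job_done())"
```

```text
the job is handed in; nothing more can be done
None
```

The job is done and handed in at about 18 s of the 67 s allowed. The wheel's mark is at the index for the second time, and the clamp arm is swung clear of the lid.

- **Wheel:** I rolled it anticlockwise with the closed fingertips against its rim. The last reading was 12.55 rad from the top camera and 12.59 from the scene camera, against 12.57 wanted. The two cameras differ by about 0.04 rad. The readings were the same before and after the arm was pushed. The first pass of the index was hidden from both cameras, so the turn count rests on partial readings in between (2.27, 8.27, 10.32 and 12.1 rad).
- **Clamp arm:** I pushed it anticlockwise by the orange pin to about 1.56 rad. It is clear from about 1.3 and stops at 1.70.
- **Other objects:** in the final top picture, the ring, mug, bottle, jar, bowl and nozzle look to be where they started. I compared them by eye, not by measurement.
- **Forces:** the highest reading seen was about 30 N at the wrist, during a probe to find the fingertip's size. The first stroke missed the rim because the fingertip is slimmer than I assumed, and that probe corrected it. The robot ended raised, with no contact force.

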